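Clamp a memo block in a ratchet pad press

TASK

Clamp the block of notes in the pad press so that its top edge can be glued. The jaw has been left wound in too far: press the knob down to free the pawl and, keeping it down, turn it back anticlockwise until the jaw stands open, never forcing it against the pawl; then stand the block on the bed between the sprung plate and the fence, and wind the knob clockwise, click by click, until the block is held firmly against the fence, about two clicks after it starts to resist and no tighter. Leave the glue stick and the binder clip alone.

Things in the scene. Friction and masses are not known exactly. Their poses are not given: they have to be found in the camera images.
- press: Grey cast pad press fixed to the desk. Origin on the desk under the knob axis; bed along y from -44 to +128 mm, 50 mm to either side in x, top at z = 10 mm. Gear housing round the origin (92 x 74 mm, top z = 40 mm), on it the ratchet wheel (60 mm across, top z = 48 mm). Throat on the +y side. Its moving parts hang on this body.
- press_throat (a point): On the bed (z = 10 mm), 76 mm along +y from the knob axis, axes as the press. Round it lies the throat: on its -y side the sprung plate (84 mm wide in x, top 49 mm above the bed), which closes towards +y; on its +y side the upright fence (top 47 mm above the bed), locked by two nuts where it was last set, anywhere from 15 to 22 mm to +y of this point and not measured.
- knob_grip (a point): On the upright axis of the black fluted round knob (40 mm across, 36 mm tall), 6 mm below its top; when up it is 98 mm above the desk. Grip the knob here from above across any diameter: tips reaching up to 20 mm below this point stay clear of the pawl, also with the knob pressed. It moves with the knob.
- press_wheel (a joint): Turn of knob and ratchet wheel, rad, growing clockwise from above. 0 = jaw fully open (stop). Starts at 1.3 to 1.65, too narrow. Clockwise it clicks past the pawl every 0.262 rad; with the knob up the pawl blocks it anticlockwise (after up to one click) and holds the jaw. Free, it resists by up to 0.12 N m; at each click that drops by 0.1 N m or more, as the pawl briefly drives it onward.
- press_knob (a joint): How far the knob is pressed down, m: 0 = up (pawl in the teeth), 0.008 = at its stop. The pawl is clear of the teeth from about 0.0055 on. It takes 4 N to start and 10 to 16 N fully down, and springs up when let go. Once the plate has pushed the block to the fence each further click adds about 0.19 N m to the turning; just before the right click it takes some 0.3 to 0.5 N m.
- press_pawl: Small dark pawl with a bent tab (top 68 mm above the desk) on a pivot on the -x side of the housing, pivot (origin) 29 mm to -x and 32 mm to -y of the knob axis; sprung into the teeth, pushed out by the knob's skirt when that is pressed. Not to be handled.
- plate_face (a point): Middle of the wood-faced side of the sprung plate, 20 mm above the bed; moves with the jaw. The plate is pushed back on its springs when it bears on the block. The block goes on the bed right beside it, thickness along the press's y, centre 38 mm above the bed. The plate then slides it to the fence.
- block_center (a point): Centre of the block of yellow notes, 76 x 76 x 23 mm, about 90 g, loose, standing on edge on the desk (centre 38 mm up). Its thickness lies along this point's z axis, which is level; grip it from above across the 23 mm, near its upper edge.
- glue_stick: Glue stick standing behind the press, 27 mm thick, 90 mm tall, loose; origin under its foot. Leave alone.
- binder_clip: Small black binder clip standing on the desk, 32 x 24 x 41 mm, loose; origin under it. Leave alone.

How it is judged:
By the outcome, as a careful person would: the job done as asked, in the order asked, and still so for the second after the job is handed in, with the robot touching nothing.
It also fails if it takes over 70 s, if anything falls off the work surface, if the arm or the gripper's body presses on something with over 40 N, if the wrist force passes 120 N, or if a joint passes its speed limit or range.

ROBOT

A 6-joint arm with a two-finger parallel gripper is mounted at the origin on the work surface; the furniture and walls round the work are solid. World frame = base frame: x ahead of the robot, y to its left, z up, the work surface at z = 0. Lengths are in m, angles in degrees, forces in N, time in s.
With the tool pointing down it reaches from about 0.4 to 0.925 m from the base axis. Payload 3.4 kg.
Tool frame: the origin (TCP) lies midway between the tips of the shut fingers; the grasp point (between the pads) lies 19 mm behind it; z points along the fingers, y is the line along which they close (so a half turn about z gives the same grasp; the last joint's range is limited). The gripper opens to 85 mm and grips with 20 to 120 N. Pads are 22 mm wide; open, the fingers measure 114 mm over their backs; the gripper's body (76 mm by 85 mm) begins 54 mm behind the grasp point. The pads swing forward as they close: fully open they stand 13 mm farther back than shut.
Start: joints at [61.392, 17.578, 86.31, -0, 76.112, -4.211], TCP at [0.238, 0.524, 0.231] pointing down, gripper open.
Joint ranges: [-179.03, 179.03], [-60, 130.46], [8.19, 133.38], [-81.62, 261.62], [5.75, 156.47], [-153.77, 153.77]. Speed limits (degrees/s): [147.25, 147.25, 180, 180, 180, 180].

INTERFACE

Orientations are given as a 3x3 rotation matrix whose columns are the frame's x, y, z axes.
In Python, from station import get_obs, camera, hand_in, outline_of, place_of gives the robot as it stands. The module is installed in compiled form; this text tells all that it offers.
- The arm moves only by the tool send_rows, never from a script. Its argument "commands" is a list of rows, each a list of 7 numbers: the shift along the tool's x, y, z in cm, then the turn, a rotation vector about the tool's x, y, z in degrees, then the closure in counts, from 0 (fully open) to 255 (shut). In form: [[tx, ty, tz, ax, ay, az, claw], ...]. A call has 1 to 10 rows; each row shifts and turns the commanded pose from where the row before left it, along the tool's axes as they then stand; what a row does not reach is not made up. A row lasts 1/8 s, in which the tool goes at most 62.5 mm and 10.7 degrees, less where a joint would pass 70% of its speed; a pose out of reach is approached as far as the arm can. A call with a gripper value outside its range is refused whole. The fingers move at their own pace and stop on an object; "grip_force" is the grip in N (left out, the last holds). Time passes only in rows, so rows that do not move let the fingers close. It gives the time, the measured TCP pose, the force, the opening and the grip force at its end, in the units of the state.
- get_obs(): the state, without advancing time (a new reading comes with each control period).
- camera(name): name is "side" or "top" or "wrist"; returns a dict with "img" (420x560x3 uint8, blue, green, red), "vertical_fov" (degrees; the focal length in pixels is half the picture's height over the tangent of half this angle, whatever the lens; pixels are square), "cx", "cy" (the principal point, pixels), "world_to_cam" (4x4, takes a point from world to camera coordinates). Camera axes: x right, y down, z forward; pixel columns grow to the right and rows downward; lengths in m; the calibration is good to about 2 mm. A picture is of the moment at which its call begins. There is no depth.
- hand_in(): hands the job in; it is judged then, once.
Trained networks look in a picture, given as the dict that the camera call returned (one of the last four; its "shot" number tells which), for a name from the list of things; names that differ only in an ending like _2 or _b are one class to them, and where a whole thing is asked for, a point or a joint stands for the part that bears it (a point fixed in the world has none). Each returns a list of dicts, best first, with "conf" (0 to 1); they miss things now and then, are a little off and sometimes report something else, mostly with a low value. They report only what shows in the picture. A call takes as long as a camera call.
- outline_of(picture, label): "region" (420x560 bool, what is visible of it) and "point" ([row, column] in pixels, amid what is visible of it).
- place_of(picture, label): "point" ([row, column] in pixels: a listed point, or the origin of a listed thing).
The state is a dict: "t": time; "qpos": joint angles; "qvel": joint speeds; "joint_efforts": joint torques, N m; "tcp_pos": TCP position; "orientation": TCP orientation; "wrist_force": force on the tool from outside, world axes, zero at the start; "torque": the same for the moment, N m; "finger_gap": finger opening in m; "gripper_force": force on a finger pad.
Only numpy, scipy, OpenCV 4.12 (cv2) and the standard library are available. Lean on these libraries where they do the work, as an engineer would, in place of code of your own. Each camera call takes 0.05 s, during which the arm holds its last target. There are 200 camera calls.

## Working session

There is one attempt and no reset: what is moved stays moved. The work goes in short steps, Python scripts to look and compute and a tool call to move; the robot and the scene stay as the last step left them, time stands still between calls to the robot, and variables do not carry over. Pictures are saved under pics/ and viewed, at most 13 in all, crops included, and the job is handed in when it is done.

Besides the shell and the picture viewer there is one more tool, called by a JSON object that holds its "fn" and its "kwargs", one argument or row to a line. send_rows: Moves the arm, as the interface text tells. Its arguments: {"type":"object","properties":{"commands":{"type":"array","items":{"type":"array","items":{"type":"number"}}},"grip_force":{"type":"number"}},"required":["commands"]}

```bash
mkdir -p pics
cat > h.py <<'E'
import numpy as np, cv2
from station import *
def ray(c,p):
    f=210/np.tan(np.radians(c["vertical_fov"]/2)); M=np.array(c["world_to_cam"]); R=M[:3,:3]; o=-R.T@M[:3,3]
    d=R.T@np.array([(p[1]-c["cx"])/f,(p[0]-c["cy"])/f,1]); return o,d/np.linalg.norm(d)
def tri(rs):
    A=sum(np.eye(3)-np.outer(d,d) for o,d in rs); b=sum((np.eye(3)-np.outer(d,d))@o for o,d in rs)
    return np.linalg.solve(A,b)
def atz(c,p,z):
    o,d=ray(c,p); return o+d*(z-o[2])/d[2]
def proj(c,X):
    f=210/np.tan(np.radians(c["vertical_fov"]/2)); M=np.array(c["world_to_cam"]); v=M[:3,:3]@X+M[:3,3]
    return [v[1]/v[2]*f+c["cy"],v[0]/v[2]*f+c["cx"]]
E
cat > a.py <<'E'
from h import *
np.set_printoptions(precision=4,suppress=True)
C={n:camera(n) for n in ("side","top","wrist")}
for n in C: cv2.imwrite(f"pics/{n}0.png",C[n]["img"])
cv2.imwrite("pics/all0.png",cv2.resize(np.hstack([C["top"]["img"],C["side"]["img"]]),(800,300)))
for l in ["press","press_throat","knob_grip","press_pawl","plate_face","block_center","glue_stick","binder_clip"]:
    rs=[]
    for n in C:
        r=place_of(C[n],l)
        if r:
            print(l,n,np.round(r[0]["point"],1),round(r[0]["conf"],2))
            if r[0]["conf"]>.4: rs.append(ray(C[n],r[0]["point"]))
    if len(rs)>1: print("   ",tri(rs))
o=get_obs(); print(o)
E
python3 a.py
```

```text
press side [238.6 260.5] 0.7
press top [225.1 247.5] 0.75
    [ 0.5493 -0.0431 -0.0062]
press_throat side [221.  234.5] 0.75
press_throat top [238.7 213. ] 0.79
    [0.5168 0.032  0.0098]
knob_grip side [192.8 253.9] 0.85
knob_grip top [219.7 243.6] 0.88
    [ 0.5392 -0.0433  0.1047]
press_pawl side [228.4 257.2] 0.53
press_pawl top [232.7 261.6] 0.51
    [ 0.5259 -0.0783  0.0406]
plate_face side [222.8 234.6] 0.61
plate_face top [238.8 210.2] 0.66
    [0.5186 0.0395 0.0012]
block_center side [292.6 275. ] 0.92
block_center top [258.9 359.7] 0.57
    [ 0.4685 -0.2901  0.0348]
glue_stick side [250.3 345.4] 0.57
binder_clip side [267.4 335.9] 0.59
binder_clip top [171.  303.3] 0.72
    [ 0.6775 -0.1695 -0.0406]
{'t': 1.35, 'qpos': array([61.3923, 17.5791, 86.3131, -0.0008, 76.1123, -4.2114]), 'qvel': array([ 0.1015, -0.0689, -0.1706,  0.0336,  0.101 ,  0.028 ]), 'joint_efforts': array([ -0.002 , -45.7485, -25.2332,  -0.0002,   0.0009,   0.    ]), 'tcp_pos': array([0.2375, 0.5236, 0.2313]), 'orientation': array([[-0.9107,  0.413 , -0.    ],
       [ 0.413 ,  0.9107, -0.0001],
       [-0.    , -0.0001, -1.    ]]), 'wrist_force': array([0.3996, 0.9203, 0.3317]), 'torque': array([ 0.0185, -0.0219,  0.0276]), 'gripper_force': 0.0, 'finger_gap': 0.08572798890976896}
```

View pics/top0.png

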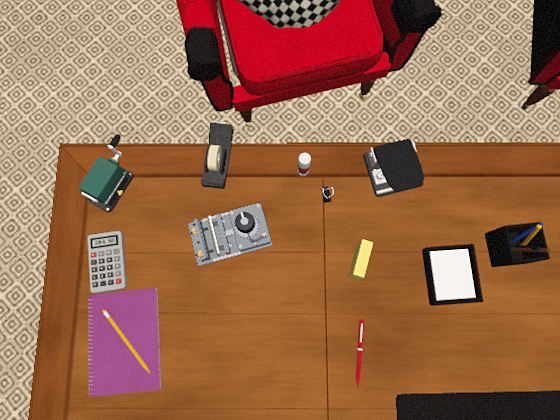

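View pics/side0.png

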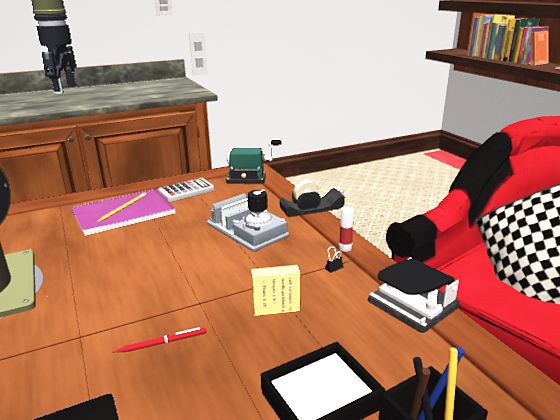

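Top view: the press has its knob at (222,243) and its throat at (239,213). The block is at (259,361), the clip at (194,327) and the glue stick at (163,304). The side view agrees. Next I move over the press for a closer look.

{"fn": "send_rows", "kwargs": {
  "commands": [
    [-4.3,-3.25,-0.6,0,0,0,0],
    [-4.3,-3.25,-0.6,0,0,0,0],
    [-4.3,-3.25,-0.6,0,0,0,0],
    [-4.3,-3.25,-0.6,0,0,0,0],
    [-4.3,-3.25,-0.6,0,0,0,0],
    [-4.3,-3.25,-0.6,0,0,0,0],
    [-4.3,-3.25,-0.6,0,0,0,0],
    [-4.3,-3.25,-0.6,0,0,0,0],
    [-4.3,-3.25,-0.6,0,0,0,0],
    [-4.3,-3.25,-0.6,0,0,0,0]
  ]
}}

```text
t: 2.6
tcp_pos: [0.4956, 0.0484, 0.2918]
orientation: [[-0.911, 0.413, 0.001], [0.413, 0.911, 0.0], [-0.001, 0.001, -1.0]]
wrist_force: [0.0, 0.5, -0.0]
finger_gap: 0.0852
gripper_force: 0.0
```

```bash
cat > b.py <<'E'
from h import *
np.set_printoptions(precision=4,suppress=True)
import sys
c=camera("wrist"); cv2.imwrite(sys.argv[1],c["img"])
M=np.array(c["world_to_cam"]); print("cam",-M[:3,:3].T@M[:3,3]); print(M[:3,:3])
for l in sys.argv[2:]:
    for r in place_of(c,l)[:1]: 
        print(l,np.round(r["point"],1),round(r["conf"],2), *ray(c,r["point"]))
o=get_obs(); print(o["t"],o["qpos"],o["tcp_pos"],o["orientation"],o["wrist_force"])
E
python3 b.py pics/w1.png press press_throat knob_grip press_pawl plate_face block_center binder_clip
```

```text
cam [0.4312 0.0775 0.4349]
[[ 0.4141  0.9102  0.0009]
 [ 0.8745 -0.3982  0.277 ]
 [ 0.2525 -0.114  -0.9609]]
press [230.2 236.4] 0.78 [0.4312 0.0775 0.4349] [ 0.2446 -0.2509 -0.9366]
press_throat [202.5 273.5] 0.86 [0.4312 0.0775 0.4349] [ 0.2189 -0.1117 -0.9693]
knob_grip [257.5 222.4] 0.72 [0.4312 0.0775 0.4349] [ 0.2968 -0.3201 -0.8997]
press_pawl [237.3 199.2] 0.74 [0.4312 0.0775 0.4349] [ 0.211  -0.3576 -0.9097]
plate_face [203.1 273. ] 0.9 [0.4312 0.0775 0.4349] [ 0.2199 -0.1139 -0.9688]
block_center [261.2  44.9] 0.58 [0.4312 0.0775 0.4349] [ 0.0656 -0.6746 -0.7353]
3.0 [  1.0271   8.8006  89.5799   0.0215  81.6627 -64.6765] [0.494  0.0512 0.2911] [[-0.9114  0.4115 -0.0008]
 [ 0.4115  0.9114  0.0004]
 [ 0.0008  0.     -1.    ]] [ 0.5536 -0.1743  0.2345]
```

View picture.

View pics/w1.png

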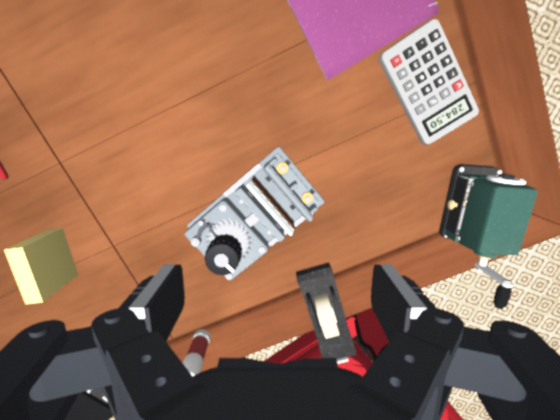

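```bash
cat > c.py <<'E'
from h import *
np.set_printoptions(precision=4,suppress=True)
o=np.array([.4312,.0775,.4349])
for n,d,z in [("press",[ 0.2446,-0.2509,-0.9366],0),("throat",[0.2189,-0.1117,-0.9693],.01),("knob",[0.2968,-0.3201,-0.8997],.098),("pawl",[0.211,-0.3576,-0.9097],.04),("plate",[0.2199,-0.1139,-0.9688],.03),("block",[0.0656,-0.6746,-0.7353],.038)]:
    d=np.array(d); print(n,o+d*(z-o[2])/d[2])
E
python3 c.py
```

```text
press [ 0.5448 -0.039   0.    ]
throat [0.5272 0.0285 0.01  ]
knob [ 0.5423 -0.0424  0.098 ]
pawl [ 0.5228 -0.0777  0.04  ]
plate [0.5231 0.0299 0.03  ]
block [ 0.4666 -0.2866  0.038 ]
```

The wrist picture confirms the press with its knob at about (255,222). The plate is narrow against the throat, and the press yaw is about 14°. Next I move over the knob and turn the wrist for headroom.

{"fn": "send_rows", "kwargs": {
  "commands": [
    [-2.75,-2.15,3.3,0,0,0,0],
    [-2.75,-2.15,3.3,0,0,0,0],
    [-2.75,-2.15,3.3,0,0,0,0],
    [0,0,0,0,0,10.5,0],
    [0,0,0,0,0,10.5,0],
    [0,0,0,0,0,10.5,0],
    [0,0,0,0,0,10.5,0],
    [0,0,0,0,0,0,0]
  ]
}}

```text
t: 4.0
tcp_pos: [0.5431, -0.0414, 0.1923]
orientation: [[-0.404, 0.915, -0.0], [0.915, 0.404, 0.0], [0.0, -0.0, -1.0]]
wrist_force: [0.1, -0.4, 0.5]
finger_gap: 0.0853
gripper_force: 0.0
```

```bash
cat >> b.py <<'E'
for l,z in dict(press=0,press_throat=.01,knob_grip=.098,press_pawl=.04,plate_face=.03,block_center=.038).items():
    if l in sys.argv:
        for r in place_of(c,l)[:1]: print(l,atz(c,r["point"],z))
E
python3 b.py pics/w2.png press press_throat knob_grip press_pawl plate_face
```

```text
cam [0.5143 0.0228 0.3355]
[[ 0.9151  0.4032  0.0008]
 [ 0.3873 -0.8797  0.2758]
 [ 0.1119 -0.2521 -0.9612]]
press [189.5 274.6] 0.93 [0.5143 0.0228 0.3355] [ 0.0754 -0.1901 -0.9789]
press_throat [119.6 289. ] 0.82 [0.5143 0.0228 0.3355] [ 0.0304  0.0212 -0.9993]
knob_grip [214.5 276.9] 0.57 [0.5143 0.0228 0.3355] [ 0.1129 -0.2572 -0.9598]
press_pawl [228.1 244.6] 0.51 [0.5143 0.0228 0.3355] [ 0.0359 -0.334  -0.9419]
plate_face [118.5 288.7] 0.87 [0.5143 0.0228 0.3355] [ 0.0283  0.0237 -0.9993]
4.3 [ -8.9129  17.1117  93.1217  -0.0006  69.7656 -32.6133] [ 0.5433 -0.0425  0.1923] [[-0.402   0.9157  0.    ]
 [ 0.9157  0.402  -0.    ]
 [-0.      0.     -1.    ]] [ 0.093  -0.6646  0.77  ]
press [ 0.5401 -0.0423  0.    ]
press_throat [0.5242 0.0297 0.01  ]
knob_grip [ 0.5422 -0.0408  0.098 ]
press_pawl [ 0.5256 -0.082   0.04  ]
plate_face [0.5229 0.0301 0.03  ]
```

View pics/w2.png

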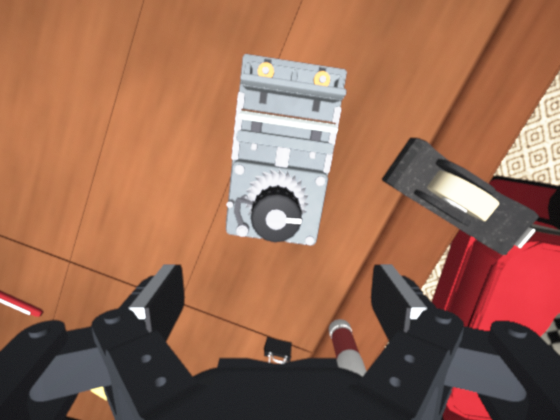

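The view shows the knob at (215,277), the nuts and fence at the top, and the plate next to the throat. I'll descend and grip the knob.

{"fn": "send_rows", "kwargs": {
  "commands": [
    [0.1,-0.1,4,0,0,0,0],
    [0,0,4,0,0,0,0],
    [0,0,3.6,0,0,0,60],
    [0,0,0,0,0,0,255],
    [0,0,0,0,0,0,255],
    [0,0,0,0,0,0,255],
    [0,0,0,0,0,0,255],
    [0,0,0,0,0,0,255]
  ],
  "grip_force": 60
}}

```text
t: 5.55
tcp_pos: [0.5421, -0.0422, 0.0767]
orientation: [[-0.4, 0.916, 0.0], [0.916, 0.4, -0.0], [-0.0, 0.0, -1.0]]
wrist_force: [-0.5, 0.4, -5.9]
finger_gap: 0.0381
gripper_force: 61.5
```

```bash
cat > s.py <<'E'
from h import *
np.set_printoptions(precision=4,suppress=True)
for k in range(1):
    o=get_obs(); print(o["t"],o["qpos"],o["tcp_pos"],"F",o["wrist_force"],"T",o["torque"],o["finger_gap"],o["gripper_force"]); print("yaw",np.degrees(np.arctan2(o["orientation"][1,1],o["orientation"][0,1])))
E
python3 s.py
```

```text
5.55 [ -8.9045  24.5115 101.3355   0.0029  54.125  -32.5115] [ 0.5421 -0.0422  0.0767] F [-0.5177  0.3957 -5.9243] T [0.1088 0.1804 0.0563] 0.0381149844847685 61.545363664627075
yaw 23.60535114199368
```

{"fn": "send_rows", "kwargs": {
  "commands": [
    [0,0,0.4,0,0,0,255],
    [0,0,0.4,0,0,0,255],
    [0,0,0,0,0,0,255]
  ]
}}

```text
t: 5.92
tcp_pos: [0.5423, -0.0423, 0.0701]
orientation: [[-0.401, 0.916, 0.001], [0.916, 0.401, -0.0], [-0.001, 0.001, -1.0]]
wrist_force: [-4.5, 0.4, 8.3]
finger_gap: 0.0383
gripper_force: 63.8
```

```bash
python3 s.py
```

```text
5.925 [ -8.9038  25.0131 101.7441  -0.0075  53.1633 -32.5102] [ 0.5423 -0.0423  0.0701] F [-4.5302  0.4494  8.3457] T [0.083  0.8588 0.0291] 0.038298359450700994 63.84025454521179
yaw 23.61082611278858
```

{"fn": "send_rows", "kwargs": {
  "commands": [
    [0,0,0.2,0,0,0,255],
    [0,0,0.1,0,0,0,255],
    [0,0,0,0,0,0,255]
  ],
  "grip_force": 70
}}

```text
t: 6.3
tcp_pos: [0.5423, -0.0423, 0.0685]
orientation: [[-0.401, 0.916, 0.002], [0.916, 0.401, -0.001], [-0.001, 0.002, -1.0]]
wrist_force: [-7.6, 2.4, 20.3]
finger_gap: 0.0387
gripper_force: 69.9
```

```bash
python3 s.py
```

```text
6.3 [ -8.9036  25.1256 101.8632  -0.0124  52.8887 -32.5096] [ 0.5423 -0.0423  0.0685] F [-7.584   2.376  20.3237] T [0.1095 1.3701 0.0283] 0.03866221384821721 69.89359259605408
yaw 23.613529697234167
```

{"fn": "send_rows", "kwargs": {
  "commands": [
    [0,0,0,0,0,-4,255],
    [0,0,0,0,0,-4,255],
    [0,0,0,0,0,0,255]
  ]
}}

```text
t: 6.68
tcp_pos: [0.5423, -0.0424, 0.0684]
orientation: [[-0.525, 0.851, 0.002], [0.851, 0.525, -0.001], [-0.002, 0.001, -1.0]]
wrist_force: [-7.8, 1.5, 19.2]
finger_gap: 0.0382
gripper_force: 70.0
```

```bash
python3 s.py
```

```text
6.675 [ -8.9074  25.1233 101.8707  -0.0233  52.8878 -40.5418] [ 0.5423 -0.0424  0.0684] F [-7.76    1.4796 19.216 ] T [0.0656 1.4028 0.041 ] 0.03817617078443629 69.96703505516052
yaw 31.64850154288436
```

{"fn": "send_rows", "kwargs": {
  "commands": [
    [0,0,0,0,0,-7,255],
    [0,0,0,0,0,-7,255],
    [0,0,0,0,0,-7,255],
    [0,0,0,0,0,-7,255],
    [0,0,0,0,0,-7,255],
    [0,0,0,0,0,-7,255],
    [0,0,0,0,0,-7,255],
    [0,0,0,0,0,-7,255],
    [0,0,0,0,0,0,255]
  ]
}}

```text
t: 7.8
tcp_pos: [0.5421, -0.043, 0.0685]
orientation: [[-0.999, 0.04, 0.002], [0.04, 0.999, -0.002], [-0.002, -0.002, -1.0]]
wrist_force: [-7.6, -0.4, 19.5]
finger_gap: 0.0381
gripper_force: 70.0
```

```bash
python3 s.py
```

```text
7.8 [ -8.9335  25.1159 101.8785  -0.0948  52.8905 -96.5664] [ 0.5421 -0.043   0.0685] F [-7.6444 -0.4028 19.5423] T [-0.2488  1.3885  0.0991] 0.03808261176995299 69.9994969367981
yaw 87.68992467625397
```

{"fn": "send_rows", "kwargs": {
  "commands": [
    [0,0,0,0,0,-4,255],
    [0,0,0,0,0,-4,255],
    [0,0,0,0,0,0,255]
  ]
}}

```text
t: 8.18
tcp_pos: [0.5421, -0.0431, 0.0684]
orientation: [[-0.995, -0.099, 0.002], [-0.099, 0.995, -0.002], [-0.002, -0.002, -1.0]]
wrist_force: [-7.7, -0.8, 20.2]
finger_gap: 0.0384
gripper_force: 70.0
```

```bash
python3 s.py; python3 b.py pics/w3.png plate_face press_throat
```

```text
8.175 [  -8.9359   25.119   101.8803   -0.1039   52.8882 -104.5419] [ 0.5421 -0.0431  0.0684] F [-7.7306 -0.7704 20.2112] T [-0.2794  1.4005  0.0859] 0.03841885725830029 69.99081373214722
yaw 95.66855817991103
cam [ 0.4717 -0.0494  0.2115]
[[-0.0977  0.9952 -0.0021]
 [ 0.9559  0.0945  0.278 ]
 [ 0.2769  0.0251 -0.9606]]
plate_face [226.5 379.5] 0.96 [ 0.4717 -0.0494  0.2115] [ 0.2725  0.3335 -0.9025]
press_throat [212.7 392.3] 0.73 [ 0.4717 -0.0494  0.2115] [ 0.2264  0.3636 -0.9036]
8.325 [  -8.9364   25.1173  101.8789   -0.1027   52.888  -104.513 ] [ 0.5421 -0.0431  0.0685] [[-0.9952 -0.0982  0.0018]
 [-0.0983  0.9952 -0.0017]
 [-0.0016 -0.0019 -1.    ]] [-7.6687 -1.8528 20.034 ]
press_throat [0.5222 0.0317 0.01  ]
plate_face [0.5265 0.0176 0.03  ]
```

View pics/w3.png

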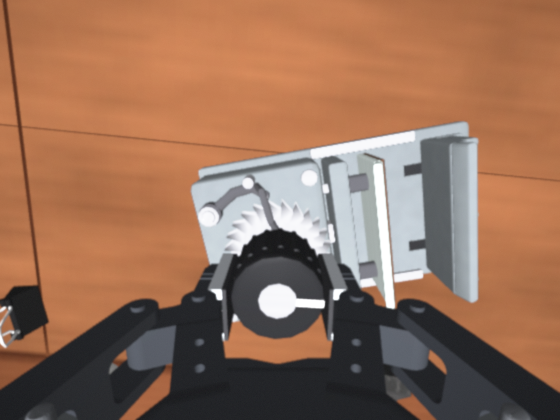

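The jaw is opening: the white-edged plate is now at about x=380 and the fence at about x=430. I keep backing off in small steps.

{"fn": "send_rows", "kwargs": {
  "commands": [
    [0,0,0,0,0,-3,255],
    [0,0,0,0,0,-3,255],
    [0,0,0,0,0,0,255]
  ]
}}

```text
t: 8.8
tcp_pos: [0.5421, -0.0431, 0.0685]
orientation: [[-0.979, -0.202, 0.002], [-0.202, 0.979, -0.002], [-0.001, -0.002, -1.0]]
wrist_force: [-7.9, -2.1, 19.8]
finger_gap: 0.0387
gripper_force: 70.0
```

```bash
python3 s.py
```

```text
8.8 [  -8.9401   25.1175  101.8768   -0.109    52.8874 -110.5327] [ 0.5421 -0.0431  0.0685] F [-7.9176 -2.0751 19.7786] T [-0.2754  1.3639  0.0041] 0.038733083086793844 69.993234872818
yaw 101.65815431085154
```

{"fn": "send_rows", "kwargs": {
  "commands": [
    [0,0,0,0,0,-3,255],
    [0,0,0,0,0,-2,255],
    [0,0,0,0,0,0,255]
  ]
}}

```text
t: 9.18
tcp_pos: [0.5421, -0.0432, 0.0684]
orientation: [[-0.958, -0.287, 0.002], [-0.287, 0.958, -0.002], [-0.001, -0.002, -1.0]]
wrist_force: [-8.4, -2.6, 19.6]
finger_gap: 0.0383
gripper_force: 70.0
```

```bash
python3 s.py
```

```text
9.175 [  -8.9439   25.1195  101.877    -0.1155   52.8852 -115.527 ] [ 0.5421 -0.0432  0.0684] F [-8.3819 -2.5904 19.5763] T [-0.3016  1.4106  0.0445] 0.038260985987066926 69.9956202507019
yaw 106.65258239031465
```

{"fn": "send_rows", "kwargs": {
  "commands": [
    [0,0,0,0,0,-2,255],
    [0,0,0,0,0,-2,255],
    [0,0,0,0,0,0,255]
  ]
}}

```text
t: 9.55
tcp_pos: [0.5421, -0.0432, 0.0684]
orientation: [[-0.936, -0.352, 0.002], [-0.352, 0.936, -0.002], [-0.001, -0.002, -1.0]]
wrist_force: [-6.5, -2.6, 20.2]
finger_gap: 0.0386
gripper_force: 70.0
```

```bash
python3 s.py; python3 b.py pics/w4.png plate_face press_throat | tail -2
```

```text
9.55 [  -8.9524   25.1204  101.8757   -0.1056   52.885  -119.4837] [ 0.5421 -0.0432  0.0684] F [-6.5109 -2.6321 20.1829] T [-0.3715  1.3532 -0.2868] 0.03856947846245909 70.01016139984131
yaw 110.59480124006456
press_throat [0.523  0.0322 0.01  ]
plate_face [0.5272 0.0162 0.03  ]
```

The torque jumped to −0.29 N m, so this is the open stop, 87° back. I'll ease off, let the knob rise, release and go to the block.

{"fn": "send_rows", "kwargs": {
  "commands": [
    [0,0,0,0,0,1.5,255],
    [0,0,-0.5,0,0,0,255],
    [0,0,-0.5,0,0,0,255],
    [0,0,0,0,0,0,60],
    [0,0,0,0,0,0,40],
    [0,0,-2,0,0,0,0],
    [0,0,-5,0,0,0,0],
    [0,0,-5,0,0,0,0]
  ]
}}

```text
t: 10.8
tcp_pos: [0.5424, -0.042, 0.1961]
orientation: [[-0.945, -0.327, -0.0], [-0.327, 0.945, 0.0], [0.0, 0.0, -1.0]]
wrist_force: [1.3, 0.2, -0.2]
finger_gap: 0.0854
gripper_force: 0.0
```

{"fn": "send_rows", "kwargs": {
  "commands": [
    [3,-4.15,0,0,0,0,0],
    [3,-4.15,0,0,0,0,0],
    [3,-4.15,0,0,0,0,0],
    [3,-4.15,0,0,0,0,0],
    [3,-4.15,0,0,0,0,0],
    [0,0,0,0,0,9.2,0],
    [0,0,0,0,0,9.2,0],
    [0,0,0,0,0,9.2,0],
    [0,0,0,0,0,9.2,0],
    [0,0,0,0,0,9.2,0]
  ]
}}

```text
t: 12.05
tcp_pos: [0.4689, -0.2876, 0.1952]
orientation: [[-0.889, 0.457, 0.001], [0.457, 0.889, -0.0], [-0.001, 0.0, -1.0]]
wrist_force: [0.4, -0.2, 0.8]
finger_gap: 0.0856
gripper_force: 0.0
```

```bash
python3 b.py pics/w5.png block_center
python3 - <<'E'
from h import *
c=camera("wrist"); r=outline_of(c,"block_center")[0]; print(r["conf"],r["point"])
t=camera("top"); r2=outline_of(t,"block_center")[0]; print(r2["conf"])
m=r2["region"].astype(np.uint8); print(cv2.minAreaRect(np.argwhere(m).astype(np.float32)))
m=r["region"].astype(np.uint8)
cs=max(cv2.findContours(m,0,2)[0],key=len); a=cv2.approxPolyDP(cs,4,True)[:,0]
for p in a: print(p, atz(c,(p[1],p[0]),.076)[:2].round(4))
E
```

```text
cam [ 0.406  -0.2553  0.3383]
[[ 0.4579  0.889   0.0006]
 [ 0.854  -0.4401  0.2773]
 [ 0.2468 -0.1265 -0.9608]]
block_center [197.2 277.3] 0.68 [ 0.406  -0.2553  0.3383] [ 0.2044 -0.1046 -0.9733]
12.15 [-35.9361  17.3248  92.3346   0.015   70.3012 -99.032 ] [ 0.4688 -0.2876  0.1952] [[-0.8917  0.4526  0.0007]
 [ 0.4526  0.8917 -0.0002]
 [-0.0007  0.0001 -1.    ]] [ 0.203   0.7622 -0.6712]
block_center [ 0.4691 -0.2876  0.038 ]
0.78 [201.9, 277.8]
0.46
((271.9000244140625, 362.79998779296875), (4.0249223709106445, 13.416407585144043), 63.43495178222656)
[281 154] [ 0.4298 -0.2644]
[262 157] [ 0.4249 -0.2794]
[258 164] [ 0.4285 -0.285 ]
[272 249] [ 0.501  -0.3091]
[296 245] [ 0.5073 -0.2883]
```

View pics/w5.png

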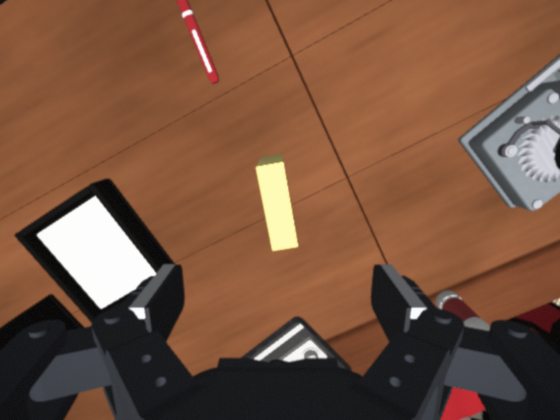

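Top face corners are at about (257,165), (283,161), (297,246) and (272,250). The thickness axis is at about 71.6°, so I rotate 8.5° anticlockwise and grasp.

{"fn": "send_rows", "kwargs": {
  "commands": [
    [0,0,4.5,0,0,-8.5,0],
    [0,0,4.5,0,0,0,0],
    [0,0,4.3,0,0,0,60],
    [0,0,0,0,0,0,150],
    [0,0,0,0,0,0,255],
    [0,0,0,0,0,0,255],
    [0,0,0,0,0,0,255],
    [0,0,0,0,0,0,255]
  ],
  "grip_force": 35
}}

```text
t: 13.4
tcp_pos: [0.4696, -0.2883, 0.0642]
orientation: [[-0.949, 0.316, 0.003], [0.316, 0.949, -0.002], [-0.004, -0.001, -1.0]]
wrist_force: [-0.4, 0.3, 6.3]
finger_gap: 0.0218
gripper_force: 37.3
```

```bash
python3 s.py
cat > d.py <<'E'
from h import *
np.set_printoptions(precision=4,suppress=True)
t=camera("top"); s=camera("side")
P=[place_of(c,l)[0] for l in ("press_throat","plate_face","knob_grip") for c in (t,s)]
for i,l in enumerate(("throat","plate","knob")): print(l,tri([ray(t,P[2*i]["point"]),ray(s,P[2*i+1]["point"])]),P[2*i]["conf"],P[2*i+1]["conf"])
E
python3 d.py
```

```text
13.4 [ -35.9425   25.8403  101.3088    0.0055   52.6071 -107.5537] [ 0.4696 -0.2883  0.0642] F [-0.3595  0.3196  6.274 ] T [-0.0112 -0.0095 -0.0038] 0.021770233630693695 37.277501821517944
yaw 71.60779372096906
throat [0.522  0.0333 0.0005] 0.9 0.7
plate [0.5276 0.0184 0.0249] 0.48 0.77
knob [ 0.5448 -0.0408  0.0976] 0.88 0.41
```

{"fn": "send_rows", "kwargs": {
  "commands": [
    [0,0,-3,0,0,0,255],
    [0,0,-5,0,0,0,255],
    [0,0,-5,0,0,0,255],
    [0.4,2.67,0,0,0,0,255],
    [0.83,5.34,0,0,0,0,255],
    [0.83,5.34,0,0,0,0,255],
    [0.83,5.34,0,0,0,0,255],
    [0.83,5.34,0,0,0,0,255],
    [0.83,5.34,0,0,0,0,255],
    [0.4,2.67,0,0,0,0,255]
  ]
}}

```text
t: 15.05
tcp_pos: [0.5222, 0.0349, 0.1927]
orientation: [[-0.95, 0.313, 0.0], [0.313, 0.95, 0.001], [-0.0, 0.001, -1.0]]
wrist_force: [1.0, -0.1, -1.4]
finger_gap: 0.0217
gripper_force: 36.4
```

{"fn": "send_rows", "kwargs": {
  "commands": [
    [0,0,0,0,0,-8.1,255],
    [0,0,0,0,0,-8.1,255],
    [0,0,0,0,0,-8.1,255],
    [0,0,0,0,0,-8.1,255],
    [0,0,0,0,0,0,255]
  ]
}}

```text
t: 15.68
tcp_pos: [0.5221, 0.0323, 0.1926]
orientation: [[-0.971, -0.241, 0.0], [-0.241, 0.971, -0.0], [-0.0, -0.0, -1.0]]
wrist_force: [-0.1, 1.1, -1.3]
finger_gap: 0.022
gripper_force: 36.4
```

```bash
python3 s.py;python3 b.py pics/w6.png plate_face press_throat block_center press
```

```text
15.675 [  -1.0867   15.4161   95.6559   -0.001    68.9233 -105.0111] [0.5221 0.0323 0.1926] F [-0.0936  1.1374 -1.339 ] T [-0.0452 -0.0004  0.0047] 0.02196633609214489 36.36548638343811
yaw 103.92474972452419
cam [0.4536 0.0158 0.3357]
[[-0.2397  0.9709 -0.0004]
 [ 0.933   0.2304  0.2765]
 [ 0.2686  0.0659 -0.961 ]]
plate_face [198.7 259.3] 0.62 [0.4536 0.0158 0.3357] [ 0.2399  0.0004 -0.9708]
press [189.5 205.3] 0.56 [0.4536 0.0158 0.3357] [ 0.2473 -0.1672 -0.9544]
15.925 [  -1.0963   15.4458   95.6429   -0.0015   68.9116 -105.0242] [0.5223 0.0322 0.1924] [[-0.9706 -0.2407 -0.    ]
 [-0.2407  0.9706 -0.    ]
 [ 0.     -0.     -1.    ]] [ 0.8027 -0.0103 -1.9602]
press [ 0.5406 -0.0431  0.    ]
plate_face [0.5292 0.0159 0.03  ]
```

View pics/w6.png

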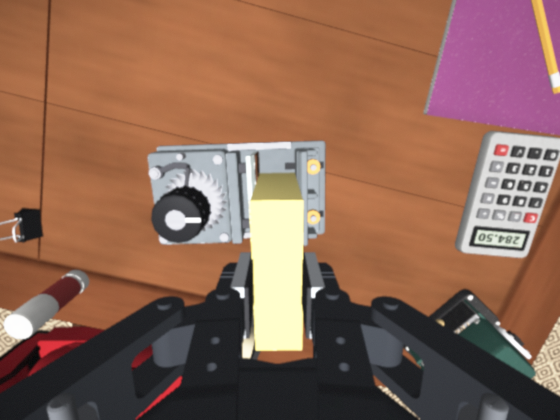

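Run:
```python
import cv2
i=cv2.imread("pics/w6.png")[130:260,140:340]; cv2.imwrite("pics/w6c.png",cv2.resize(i,(800,520),interpolation=cv2.INTER_CUBIC))
```

```text
(no output)
```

View pics/w6c.png

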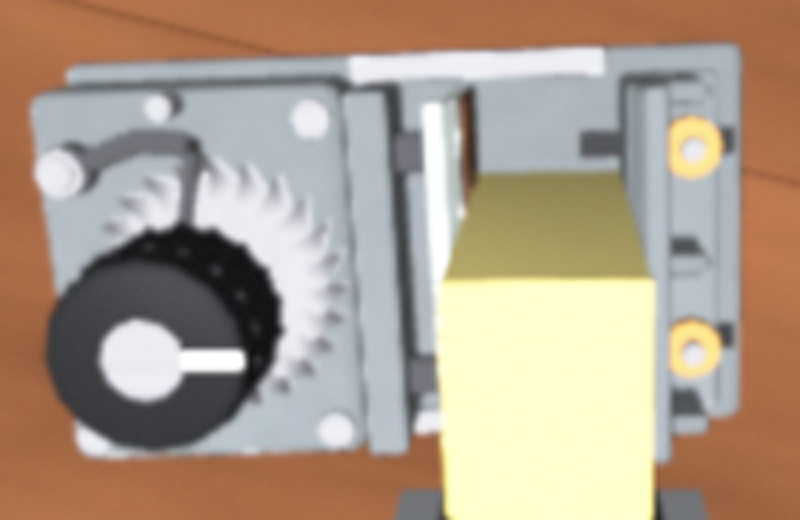

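```bash
cat > e.py <<'E'
from h import *
np.set_printoptions(precision=4,suppress=True)
c=camera("wrist")
g=lambda u,v,z: atz(c,(v/4+130,u/4+140),z)[:2]
a,b=g(68,68,.01),g(740,46,.01); d=b-a; yaw=np.degrees(np.arctan2(-d[0],d[1])); print("bed",a,b,np.linalg.norm(d),yaw)
f1,f2=g(643,82,.057),g(668,455,.057); e=f2-f1; print("fence",f1,f2,np.degrees(np.arctan2(e[1],e[0])))
p1,p2=g(447,98,.059),g(457,170,.059); e=p2-p1; print("plate",p1,p2)
k=np.array([.5421,-.0425])
for yw in (14.1,15,yaw):
    y=np.array([-np.sin(np.radians(yw)),np.cos(np.radians(yw))]); x=np.array([y[1],-y[0]])
    print(yw,[ (round((q-k)@x*1000,1),round((q-k)@y*1000-76,1)) for q in (a,b,f1,f2,p1,p2)], "throat",k+.076*y)
E
python3 e.py
```

```text
bed [ 0.5069 -0.0965] [0.4609 0.0667] 0.1695268223246013 15.75546724383117
fence [0.4723 0.041 ] [0.5544 0.0693] 18.98086280888769
plate [0.4856 0.0007] [0.5003 0.0062]
14.1 [(np.float64(-47.2), np.float64(-119.8)), (np.float64(-52.1), np.float64(49.6)), (np.float64(-47.4), np.float64(22.0)), (np.float64(39.2), np.float64(29.4)), (np.float64(-44.3), np.float64(-20.4)), (np.float64(-28.7), np.float64(-18.6))] throat [0.5236 0.0312]
15 [(np.float64(-47.9), np.float64(-119.1)), (np.float64(-50.2), np.float64(50.4)), (np.float64(-45.8), np.float64(22.8)), (np.float64(40.8), np.float64(28.8)), (np.float64(-43.4), np.float64(-19.7)), (np.float64(-27.7), np.float64(-18.1))] throat [0.5224 0.0309]
15.75546724383117 [(np.float64(-48.5), np.float64(-118.4)), (np.float64(-48.5), np.float64(51.1)), (np.float64(-44.5), np.float64(23.4)), (np.float64(42.2), np.float64(28.2)), (np.float64(-42.6), np.float64(-19.1)), (np.float64(-27.0), np.float64(-17.8))] throat [0.5215 0.0306]
```

Bed edge gives press yaw ≈15.6°. The plate is at about −15 mm and the fence at about +20 mm from the throat. I turn 1.6°, centre and lower the block.

{"fn": "send_rows", "kwargs": {
  "commands": [
    [0,-0.1,2,0,0,-1.6,255],
    [0,0,4,0,0,0,255],
    [0,0,3,0,0,0,255],
    [0,0,1.5,0,0,0,255],
    [0,0,0.7,0,0,0,255],
    [0,0,0,0,0,0,255]
  ]
}}

```text
t: 16.92
tcp_pos: [0.5231, 0.0313, 0.0805]
orientation: [[-0.963, -0.269, 0.0], [-0.269, 0.963, -0.0], [-0.0, -0.0, -1.0]]
wrist_force: [0.1, 0.0, -1.0]
finger_gap: 0.0219
gripper_force: 36.3
```

```bash
python3 s.py
```

```text
16.925 [  -1.196    22.9731  103.5491   -0.0013   53.451  -106.8002] [0.5231 0.0313 0.0805] F [ 0.0921  0.0178 -1.0166] T [-0.0247 -0.0572  0.0316] 0.021858000097906376 36.3238388299942
yaw 105.60501514227477
```

Free of contact so far. I lower the last few millimetres gently.

{"fn": "send_rows", "kwargs": {
  "commands": [
    [0,0,0.3,0,0,0,255],
    [0,0,0.2,0,0,0,255],
    [0,0,0,0,0,0,255]
  ]
}}

```text
t: 17.3
tcp_pos: [0.5227, 0.0313, 0.0756]
orientation: [[-0.963, -0.269, 0.001], [-0.269, 0.963, -0.0], [-0.0, -0.0, -1.0]]
wrist_force: [-0.7, 0.0, -0.8]
finger_gap: 0.0215
gripper_force: 36.3
```

```bash
python3 s.py; python3 b.py pics/w7.png plate_face block_center press_throat; python3 -c "
from h import *
s=camera('side'); i=s['img'][150:280,180:320]; cv2.imwrite('pics/s7.png',cv2.resize(i,(560,520),interpolation=2))"
```

```text
17.3 [  -1.1974   23.3434  103.8889   -0.0009   52.7382 -106.8004] [0.5227 0.0313 0.0756] F [-0.6588  0.0051 -0.7838] T [ 0.0028 -0.0907  0.035 ] 0.021523426439777938 36.336849331855774
yaw 105.60351906723456
cam [0.4548 0.0128 0.2187]
[[-0.268   0.9634 -0.0006]
 [ 0.9257  0.2577  0.2769]
 [ 0.2669  0.0737 -0.9609]]
plate_face [242.  251.5] 0.9 [0.4548 0.0128 0.2187] [ 0.3713  0.0188 -0.9283]
17.5 [  -1.1955   23.3552  103.89     -0.0008   52.7354 -106.8001] [0.5227 0.0313 0.0755] [[-0.9631 -0.269   0.0003]
 [-0.269   0.9631 -0.    ]
 [-0.0003 -0.0001 -1.    ]] [ 0.1891 -0.5199 -0.5236]
plate_face [0.5302 0.0166 0.03  ]
```

View pics/s7.png

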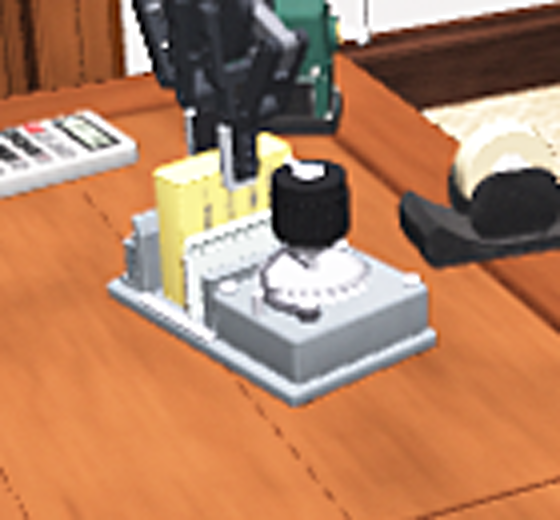

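The side crop shows the block standing in the throat between plate and fence, almost on the bed. I continue down to contact.

{"fn": "send_rows", "kwargs": {
  "commands": [
    [0,0,0.15,0,0,0,255],
    [0,0,0,0,0,0,255]
  ]
}}

```text
t: 17.95
tcp_pos: [0.5226, 0.0313, 0.0742]
orientation: [[-0.963, -0.269, 0.0], [-0.269, 0.963, -0.0], [-0.0, -0.0, -1.0]]
wrist_force: [-1.2, -0.4, 3.9]
finger_gap: 0.0218
gripper_force: 36.9
```

```bash
python3 s.py
```

```text
17.95 [  -1.1984   23.4504  103.9728   -0.0004   52.5663 -106.8034] [0.5226 0.0313 0.0742] F [-1.1553 -0.3748  3.8813] T [-0.0135  0.1713  0.0198] 0.021825131144628383 36.89845383167267
yaw 105.60524717782985
```

Contact at 3.9 N. I release, lift clear and go over to the knob.

{"fn": "send_rows", "kwargs": {
  "commands": [
    [0,0,0,0,0,0,190],
    [0,0,0,0,0,0,150],
    [0,0,0,0,0,0,150],
    [0,0,-2,0,0,0,150],
    [0,0,-4,0,0,0,150],
    [0,0,-4,0,0,0,60],
    [0.05,-3.8,0,0,0,0,0],
    [0.05,-3.8,0,0,0,0,0]
  ]
}}

```text
t: 18.95
tcp_pos: [0.5428, -0.0427, 0.1746]
orientation: [[-0.963, -0.27, 0.002], [-0.27, 0.963, -0.0], [-0.002, -0.001, -1.0]]
wrist_force: [0.1, -0.1, -0.7]
finger_gap: 0.0849
gripper_force: 0.0
```

```bash
python3 s.py; python3 b.py pics/w8.png plate_face block_center knob_grip
```

```text
18.95 [  -8.9408   17.9944   94.6631    0.0024   67.2295 -114.6309] [ 0.5428 -0.0427  0.1746] F [ 0.0873 -0.0575 -0.6964] T [-0.0447  0.0211 -0.006 ] 0.0848713911828569 0.0
yaw 105.6891203787815
cam [ 0.4746 -0.0612  0.3177]
[[-0.2695  0.963  -0.0012]
 [ 0.9249  0.2592  0.2782]
 [ 0.2682  0.0739 -0.9605]]
plate_face [202.2 343.5] 0.82 [ 0.4746 -0.0612  0.3177] [ 0.1768  0.2609 -0.949 ]
block_center [205.6 363.5] 0.69 [ 0.4746 -0.0612  0.3177] [ 0.1675  0.3187 -0.933 ]
knob_grip [220.7 278.4] 0.55 [ 0.4746 -0.0612  0.3177] [ 0.2902  0.0837 -0.9533]
19.15 [  -8.9582   18.0748   94.7417    0.0306   67.2364 -114.4709] [ 0.5419 -0.0425  0.1734] [[-0.9636 -0.2673 -0.0008]
 [-0.2673  0.9636  0.0006]
 [ 0.0006  0.0008 -1.    ]] [-0.0826  0.1555  0.1036]
knob_grip [ 0.5415 -0.0419  0.098 ]
plate_face [0.5282 0.0179 0.03  ]
block_center [0.5249 0.0343 0.038 ]
```

View pics/w8.png

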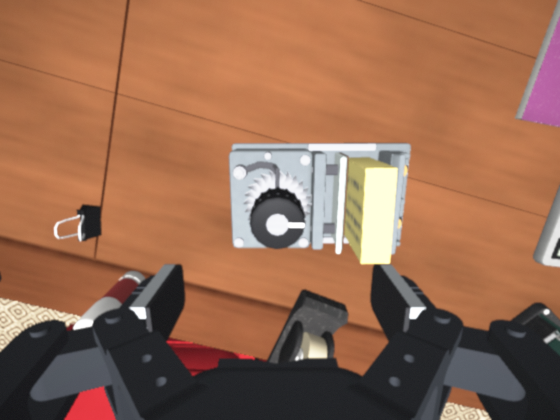

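The block stands upright beside the plate at about (210,370). I turn the wrist clear of it, then descend and grip the knob.

{"fn": "send_rows", "kwargs": {
  "commands": [
    [0,0,0,0,0,9,50],
    [0,0,0,0,0,9,50],
    [0,0,0,0,0,9,50],
    [0,0,0,0,0,9,50],
    [0,0,3,0,0,9,50],
    [0,0,4,0,0,0,50],
    [0,0,2.7,0,0,0,50],
    [0,0,0,0,0,0,150],
    [0,0,0,0,0,0,255],
    [0,0,0,0,0,0,255]
  ],
  "grip_force": 60
}}

```text
t: 20.55
tcp_pos: [0.5415, -0.0419, 0.0775]
orientation: [[-0.871, 0.491, -0.001], [0.491, 0.871, 0.0], [0.0, -0.0, -1.0]]
wrist_force: [-2.5, 0.1, -2.5]
finger_gap: 0.0384
gripper_force: 60.8
```

{"fn": "send_rows", "kwargs": {
  "commands": [
    [0,0,0,0,0,0,255],
    [0,0,0,0,0,0,255]
  ]
}}

```text
t: 20.8
tcp_pos: [0.5416, -0.042, 0.0774]
orientation: [[-0.871, 0.491, -0.0], [0.491, 0.871, 0.0], [0.0, 0.0, -1.0]]
wrist_force: [-4.8, 0.9, 3.3]
finger_gap: 0.0386
gripper_force: 61.0
```

```bash
python3 s.py
```

```text
20.8 [ -8.899   24.4484 101.3245   0.019   54.2508 -69.5059] [ 0.5416 -0.042   0.0774] F [-4.7838  0.8953  3.2918] T [0.201  0.6856 0.0262] 0.03862710147610951 60.96938967704773
yaw 60.595863439769126
```

{"fn": "send_rows", "kwargs": {
  "commands": [
    [0,0,-0.05,0,0,0,255],
    [0,0,0,0,0,5,255],
    [0,0,0,0,0,5,255],
    [0,0,0,0,0,5,255],
    [0,0,0,0,0,5,255],
    [0,0,0,0,0,5,255],
    [0,0,0,0,0,5,255],
    [0,0,0,0,0,0,255]
  ]
}}

```text
t: 21.8
tcp_pos: [0.5422, -0.0417, 0.0774]
orientation: [[-0.51, 0.86, 0.0], [0.86, 0.51, 0.001], [0.001, 0.001, -1.0]]
wrist_force: [-2.4, 2.3, 1.1]
finger_gap: 0.0383
gripper_force: 60.9
```

```bash
python3 s.py; python3 b.py pics/w9.png plate_face block_center | tail -2
```

```text
21.8 [ -8.8827  24.4671 101.2778   0.0648  54.2448 -39.5513] [ 0.5422 -0.0417  0.0774] F [-2.4283  2.2662  1.0929] T [ 0.5396  0.3753 -0.0375] 0.0383348625915416 60.93818664550781
yaw 30.630711581656293
 [ 0.0006  0.0007 -1.    ]] [-3.919   3.4213  1.034 ]
plate_face [0.5266 0.0189 0.03  ]
```

{"fn": "send_rows", "kwargs": {
  "commands": [
    [0,0,0,0,0,2.5,255],
    [0,0,0,0,0,2.5,255],
    [0,0,0,0,0,0,255]
  ]
}}

```text
t: 22.42
tcp_pos: [0.5424, -0.0417, 0.0774]
orientation: [[-0.432, 0.902, 0.001], [0.902, 0.432, 0.001], [0.0, 0.001, -1.0]]
wrist_force: [-3.9, 3.4, -0.2]
finger_gap: 0.0381
gripper_force: 61.0
```

```bash
cat > s.py <<'E'
from h import *
o=get_obs(); print(round(o["t"],2),"yaw",round(float(np.degrees(np.arctan2(o["orientation"][1,1],o["orientation"][0,1]))),2),"F",o["wrist_force"].round(1),"T",o["torque"].round(3),"j6",o["joint_efforts"][5].round(3),"p",o["tcp_pos"].round(4))
E
python3 s.py
```

```text
22.43 yaw 25.62 F [-3.9  3.4 -0.2] T [ 0.791  0.349 -0.012] j6 0.102 p [ 0.5424 -0.0417  0.0774]
```

{"fn": "send_rows", "kwargs": {
  "commands": [
    [0,0,0,0,0,2.5,255],
    [0,0,0,0,0,2.5,255],
    [0,0,0,0,0,0,255]
  ]
}}

```text
t: 22.8
tcp_pos: [0.5425, -0.0417, 0.0774]
orientation: [[-0.352, 0.936, 0.001], [0.936, 0.352, 0.001], [0.0, 0.001, -1.0]]
wrist_force: [-2.2, 4.8, 0.7]
finger_gap: 0.0383
gripper_force: 61.0
```

```bash
python3 s.py
```

```text
22.8 yaw 20.62 F [-2.2  4.8  0.7] T [0.836 0.332 0.034] j6 0.109 p [ 0.5425 -0.0417  0.0774]
```

{"fn": "send_rows", "kwargs": {
  "commands": [
    [0,0,0,0,0,2.5,255],
    [0,0,0,0,0,2.5,255],
    [0,0,0,0,0,0,255]
  ]
}}

```text
t: 23.18
tcp_pos: [0.5426, -0.0417, 0.0774]
orientation: [[-0.269, 0.963, 0.001], [0.963, 0.269, 0.001], [0.001, 0.001, -1.0]]
wrist_force: [-2.4, 4.0, 1.1]
finger_gap: 0.0382
gripper_force: 61.0
```

```bash
python3 s.py
```

```text
23.18 yaw 15.6 F [-2.4  4.   1.1] T [ 0.818  0.292 -0.073] j6 0.039 p [ 0.5426 -0.0417  0.0774]
```

{"fn": "send_rows", "kwargs": {
  "commands": [
    [0,0,0,0,0,2.5,255],
    [0,0,0,0,0,2.5,255],
    [0,0,0,0,0,0,255]
  ]
}}

```text
t: 23.55
tcp_pos: [0.5427, -0.0417, 0.0774]
orientation: [[-0.184, 0.983, 0.001], [0.983, 0.184, 0.001], [0.001, 0.001, -1.0]]
wrist_force: [-2.2, 4.9, -0.3]
finger_gap: 0.0384
gripper_force: 60.9
```

```bash
python3 s.py
```

```text
23.55 yaw 10.62 F [-2.2  4.9 -0.3] T [0.77  0.264 0.033] j6 0.096 p [ 0.5427 -0.0417  0.0774]
```

{"fn": "send_rows", "kwargs": {
  "commands": [
    [0,0,0,0,0,2.5,255],
    [0,0,0,0,0,2.5,255],
    [0,0,0,0,0,0,255]
  ]
}}

```text
t: 23.92
tcp_pos: [0.5428, -0.0417, 0.0775]
orientation: [[-0.098, 0.995, 0.001], [0.995, 0.098, 0.001], [0.001, 0.001, -1.0]]
wrist_force: [-1.9, 4.3, 0.0]
finger_gap: 0.0383
gripper_force: 60.9
```

```bash
python3 s.py
```

```text
23.93 yaw 5.63 F [-1.9  4.3  0. ] T [0.841 0.16  0.008] j6 0.113 p [ 0.5428 -0.0417  0.0775]
```

{"fn": "send_rows", "kwargs": {
  "commands": [
    [0,0,0,0,0,2.5,255],
    [0,0,0,0,0,2.5,255],
    [0,0,0,0,0,0,255]
  ]
}}

```text
t: 24.3
tcp_pos: [0.5429, -0.0417, 0.0774]
orientation: [[-0.011, 1.0, 0.001], [1.0, 0.011, 0.001], [0.001, 0.001, -1.0]]
wrist_force: [-1.6, 4.7, 0.1]
finger_gap: 0.0383
gripper_force: 60.9
```

```bash
python3 s.py; python3 b.py pics/w10.png plate_face block_center| tail -2
```

```text
24.3 yaw 0.64 F [-1.6  4.7  0.1] T [ 0.802  0.11  -0.043] j6 0.041 p [ 0.5429 -0.0417  0.0774]
 [ 0.0007  0.0016 -1.    ]] [-2.1256  5.5112  0.2242]
plate_face [0.5233 0.0278 0.03  ]
```

{"fn": "send_rows", "kwargs": {
  "commands": [
    [0,0,0,0,0,2.5,255],
    [0,0,0,0,0,2.5,255],
    [0,0,0,0,0,0,255]
  ]
}}

```text
t: 24.92
tcp_pos: [0.543, -0.0418, 0.0774]
orientation: [[0.076, 0.997, 0.002], [0.997, -0.076, 0.001], [0.001, 0.002, -1.0]]
wrist_force: [-1.0, 4.2, 0.4]
finger_gap: 0.0386
gripper_force: 60.8
```

```bash
python3 s.py
```

```text
24.93 yaw -4.35 F [-1.   4.2  0.4] T [0.832 0.092 0.074] j6 0.164 p [ 0.543  -0.0418  0.0774]
```

{"fn": "send_rows", "kwargs": {
  "commands": [
    [0,0,0,0,0,2.5,255],
    [0,0,0,0,0,2.5,255],
    [0,0,0,0,0,0,255]
  ]
}}

```text
t: 25.3
tcp_pos: [0.5431, -0.0418, 0.0774]
orientation: [[0.162, 0.987, 0.002], [0.987, -0.162, 0.0], [0.001, 0.002, -1.0]]
wrist_force: [-1.3, 4.8, 0.5]
finger_gap: 0.0385
gripper_force: 60.8
```

```bash
python3 s.py
```

```text
25.3 yaw -9.32 F [-1.3  4.8  0.5] T [0.881 0.012 0.147] j6 0.246 p [ 0.5431 -0.0418  0.0774]
```

{"fn": "send_rows", "kwargs": {
  "commands": [
    [0,0,0,0,0,2.5,255],
    [0,0,0,0,0,2.5,255],
    [0,0,0,0,0,0,255]
  ]
}}

```text
t: 25.68
tcp_pos: [0.5432, -0.0419, 0.0775]
orientation: [[0.247, 0.969, 0.002], [0.969, -0.247, 0.0], [0.001, 0.002, -1.0]]
wrist_force: [-0.1, 5.8, -1.0]
finger_gap: 0.0385
gripper_force: 60.8
```

```bash
python3 s.py
```

```text
25.68 yaw -14.33 F [-0.1  5.8 -1. ] T [ 0.842 -0.105  0.053] j6 0.185 p [ 0.5432 -0.0419  0.0775]
```

Resistance began right after the last click, and one click has passed since. One more click follows.

{"fn": "send_rows", "kwargs": {
  "commands": [
    [0,0,0,0,0,2.5,255],
    [0,0,0,0,0,2.5,255],
    [0,0,0,0,0,0,255]
  ]
}}

```text
t: 26.05
tcp_pos: [0.5433, -0.042, 0.0775]
orientation: [[0.33, 0.944, 0.002], [0.944, -0.33, 0.0], [0.001, 0.002, -1.0]]
wrist_force: [0.2, 4.9, -1.5]
finger_gap: 0.0385
gripper_force: 60.7
```

```bash
python3 s.py
```

```text
26.05 yaw -19.29 F [ 0.2  4.9 -1.5] T [ 0.889 -0.143  0.264] j6 0.36 p [ 0.5433 -0.042   0.0775]
```

{"fn": "send_rows", "kwargs": {
  "commands": [
    [0,0,0,0,0,2.5,255],
    [0,0,0,0,0,2.5,255],
    [0,0,0,0,0,0,255]
  ]
}}

```text
t: 26.42
tcp_pos: [0.5434, -0.042, 0.0775]
orientation: [[0.411, 0.912, 0.002], [0.912, -0.411, 0.0], [0.001, 0.002, -1.0]]
wrist_force: [-0.1, 5.4, -2.5]
finger_gap: 0.0383
gripper_force: 60.7
```

```bash
python3 s.py
```

```text
26.43 yaw -24.27 F [-0.1  5.4 -2.5] T [ 0.81  -0.189  0.325] j6 0.404 p [ 0.5434 -0.042   0.0775]
```

{"fn": "send_rows", "kwargs": {
  "commands": [
    [0,0,0,0,0,2,255],
    [0,0,0,0,0,0,255]
  ]
}}

```text
t: 26.68
tcp_pos: [0.5434, -0.0421, 0.0774]
orientation: [[0.443, 0.896, 0.002], [0.896, -0.443, -0.0], [0.001, 0.002, -1.0]]
wrist_force: [0.2, 5.9, -2.4]
finger_gap: 0.0381
gripper_force: 60.7
```

```bash
python3 s.py
```

```text
26.68 yaw -26.32 F [ 0.2  5.9 -2.4] T [ 0.749 -0.239  0.405] j6 0.474 p [ 0.5434 -0.0421  0.0774]
```

{"fn": "send_rows", "kwargs": {
  "commands": [
    [0,0,0,0,0,1.5,255],
    [0,0,0,0,0,0,255]
  ]
}}

```text
t: 26.92
tcp_pos: [0.5435, -0.0421, 0.0775]
orientation: [[0.467, 0.884, 0.002], [0.884, -0.467, -0.0], [0.001, 0.002, -1.0]]
wrist_force: [0.5, 4.2, -1.8]
finger_gap: 0.0382
gripper_force: 60.7
```

```bash
python3 s.py
```

```text
26.93 yaw -27.82 F [ 0.5  4.2 -1.8] T [ 0.83  -0.296  0.399] j6 0.449 p [ 0.5435 -0.0421  0.0775]
```

{"fn": "send_rows", "kwargs": {
  "commands": [
    [0,0,0,0,0,1,255],
    [0,0,0,0,0,0,255]
  ]
}}

```text
t: 27.18
tcp_pos: [0.5435, -0.0421, 0.0775]
orientation: [[0.482, 0.876, 0.002], [0.876, -0.482, -0.0], [0.001, 0.002, -1.0]]
wrist_force: [0.3, 4.4, -2.5]
finger_gap: 0.0382
gripper_force: 60.7
```

```bash
python3 s.py
```

```text
27.18 yaw -28.83 F [ 0.3  4.4 -2.5] T [ 0.841 -0.249  0.338] j6 0.365 p [ 0.5435 -0.0421  0.0775]
```

The torque dropped from 0.47 to 0.365, so this is the second click. I add a small margin, then release and lift straight up.

{"fn": "send_rows", "kwargs": {
  "commands": [
    [0,0,0,0,0,0.8,255],
    [0,0,0,0,0,0,255]
  ]
}}

```text
t: 27.42
tcp_pos: [0.5435, -0.0421, 0.0775]
orientation: [[0.495, 0.869, 0.003], [0.869, -0.495, 0.0], [0.001, 0.002, -1.0]]
wrist_force: [1.1, 5.3, -2.8]
finger_gap: 0.0385
gripper_force: 60.7
```

```bash
python3 s.py
```

```text
27.43 yaw -29.64 F [ 1.1  5.3 -2.8] T [ 0.796 -0.266  0.254] j6 0.309 p [ 0.5435 -0.0421  0.0775]
```

{"fn": "send_rows", "kwargs": {
  "commands": [
    [0,0,0,0,0,0,150],
    [0,0,0,0,0,0,60],
    [0,0,0,0,0,0,50],
    [0,0,0,0,0,0,50],
    [0,0,-3,0,0,0,50],
    [0,0,-5,0,0,0,50],
    [0,0,-5,0,0,0,50],
    [0,0,0,0,0,0,50]
  ]
}}

```text
t: 28.42
tcp_pos: [0.5455, -0.043, 0.2121]
orientation: [[0.495, 0.869, 0.01], [0.869, -0.495, -0.002], [0.003, 0.01, -1.0]]
wrist_force: [-0.4, -0.4, -0.2]
finger_gap: 0.0685
gripper_force: 0.0
```

```bash
python3 s.py; python3 -c "
from h import *
w=camera('wrist')['img'];s=camera('side')['img'][150:290,170:357]; cv2.imwrite('pics/end.png',np.hstack([cv2.resize(w,(400,300)),cv2.resize(s,(400,300))]))"
```

```text
28.43 yaw -29.7 F [-0.4 -0.4 -0.2] T [ 0.016 -0.021  0.012] j6 0.0 p [ 0.5455 -0.043   0.2121]
```

View pics/end.png

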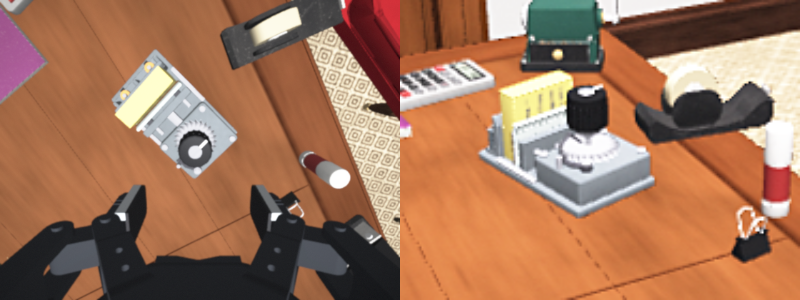

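The end picture shows the block upright and clamped between plate and fence. The knob is up, the clip and glue stick are untouched, and the gripper is clear. I'm handing in.

```bash
python3 -c "
from station import hand_in; print(hand_in())"
```

```text
the job is handed in; nothing more can be done
None
```

Job handed in at about 28 s: jaw opened to its stop with the knob held down, block stood in the throat and wound against the fence to the second click after it began to resist, gripper clear, glue stick and clip untouched; the hand-in call returned no verdict.

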